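Turn the tube rotator and press home the proud tube

ROBOT

A 6-joint arm with a two-finger parallel gripper is mounted at the origin on a cart in front of the work surface, level with it; the furniture and walls round the work are solid. World frame = base frame: x ahead of the robot, y to its left, z up, the work surface at z = 0. Lengths are in m, angles in rad, forces in N, time in s.
With the tool pointing down it reaches from about 0.35 to 0.975 m from the base axis. Payload 4.9 kg.
Tool frame: the origin (TCP) lies at the very end of the fingers, on their centre line; the grasp point (between the pads) lies 19 mm behind it; z points along the fingers, y is the line along which they close (so a half turn about z gives the same grasp; the last joint's range is limited). The gripper opens to 85 mm and grips with 20 to 120 N. Pads are 22 mm wide; open, the fingers measure 114 mm over their backs; the gripper's body (76 mm by 85 mm) begins 54 mm behind the grasp point. The pads swing forward as they close: fully open they stand 13 mm farther back than shut.
Start: joints at [1.137, 0.053, 1.613, -0, 1.476, -0.119], TCP at [0.194, 0.594, 0.231] pointing down, gripper open.
Joint ranges: [-3.01, 3.01], [-1.01, 2.22], [0.06, 2.58], [-1.02, 4.17], [0.09, 2.62], [-3.14, 3.14]. Speed limits (rad/s): [2.57, 2.57, 3.14, 3.14, 3.14, 3.14].

INTERFACE

Orientations are given as a unit quaternion [w, x, y, z].
In Python, from plant import manip, vision, order gives the robot as it stands.
- The arm moves only by the tool play_rows, never from a script. Its argument "steps" is a list that holds one entry, the list of rows, each a list of 6 numbers: the shift along the tool's x, y, z in mm, then the turn, a rotation vector about the tool's x, y, z in degrees. A call has 1 to 12 rows; each row is the pose to reach, as a shift and turn from the pose commanded when the call began, along the tool's axes at that moment; what a row does not reach only later rows make up. A row lasts 1/12 s, in which the tool goes at most 41.7 mm and 7.16 degrees, less where a joint would pass 70% of its speed; a pose out of reach is approached as far as the arm can. A call with a gripper value outside its range is refused whole. "claw" is the gripper's target within -1 to 1 (fully open at 1, half-way at 0, shut at -1), set as the call begins (left out, the last holds). The fingers move at their own pace and stop on an object; the grip force is fixed at half the most. Time passes only in rows, so rows that repeat a pose let the fingers close. It gives the time, the measured TCP pose, the force, the opening and the grip force at its end, in the units of the state.
- manip.state(): the state, without advancing time (a new reading comes with each control period).
- vision.grab_frame(name): name is "scene" or "top" or "wrist"; returns (picture, depth): 420x560x3 uint8, blue, green, red; 420x560 float32, m along the optical axis (not along the pixel's ray), 0 where there is no reading.
- vision.camera_info(name): a dict with "K" (3x3 intrinsics, pixels), "eye" and "orientation" of the camera in the world; the wrist camera has in their place "T_tool_cam" (4x4, takes a point from camera to tool coordinates, whose origin is the TCP and whose axes are the flange's). Camera axes: x right, y down, z forward; pixel columns grow to the right and rows downward; lengths in m; the calibration is good to about 2 mm. A picture is of the moment at which its call begins: read the wrist's pose just before it. camera_info takes no time and is no camera call.
- order.job_done(): hands the job in; it is judged then, once.
The state is a dict: "time": time; "joint_pos": joint angles; "joint_vel": joint speeds; "joint_efforts": joint torques, N m; "tool_pos": TCP position; "tool_rot": TCP orientation; "contact_force": force on the tool from outside, world axes, zero at the start; "ft_torque": the same for the moment, N m; "gripper_width": opening from 0.0 (shut) to 1.0 (fully open); "grasp_force": force on a finger pad.
Only numpy, scipy, OpenCV 4.12 (cv2) and the standard library are available. Lean on these libraries where they do the work, as an engineer would, in place of code of your own. Each camera call takes 0.05 s, during which the arm holds its last target. There are 200 camera calls.

TASK

One tube on the tube rotator's wheel, the one with the orange cap, was left standing proud of its holder. Push the wheel round with your fingers, by as many of its tubes in turn as it takes, until the orange-capped tube points straight up and the wheel rests there; then press on its cap until the tube is fully home in its holder, still pointing straight up. Do not pull the tube further out, and leave the bottle, the tip box and the timer where they stand.

Things in the scene. Friction and masses are not known exactly. Their poses are not given: they have to be found in the camera images.
- rotator: fixed tube rotator; origin on the bench under the wheel's middle; x level along the axle, from the wheel's front into the drive unit, y to the left as one faces the wheel, z up. White drive unit 115 x 150 x 211 mm behind the wheel, x = 50 to 165 mm; controls on top to 227 mm. Upright wheel in the y-z plane, x = -20 to 22 mm (nut to -33), axle 170 mm above the bench.
- hub (a point): wheel's middle on the axle. Six 50 ml tubes stand out like spokes, 60 degrees apart, caps outward: one orange cap, five blue. Cap tops of seated tubes are 142 mm from the axle; tubes 30 mm thick, caps 34 mm thick, 14 mm long. Grey holders (39 mm thick) reach to 76 mm, an aluminium disc behind them to 82 mm from the axle.
- wheel (a joint): turn of the wheel (rad), clockwise positive seen from its front (robot's side); 0 or a full turn (2 pi) = orange-capped tube straight up, pi/2 = it points right (-y of the rotator); 1.0 to 5.28 at the start. Turns freely both ways but stiffly (0.35 N m, about 2.5 N at a cap), and stays where it is left.
- proud (a joint): how far the orange-capped tube stands out of its holder (m): 0 = fully home (its cap at the same distance from the axle as the blue ones), 0.012 to 0.018 at the start. It slides only along its own length, with about 7 N of grip from the holder; it stays where it is left.
- orange_cap (a point): middle of the top face of the orange cap (34 mm across); z points out of the tube along its length, away from the axle. When straight up and fully home it is 312 mm above the bench.
- reagent_bottle: bystander: clear glass bottle with a blue cap, 56 mm across, 102 mm high, loose, standing left of the rotator; origin at the middle of its foot
- tip_box: bystander: yellow box of pipette tips with a clear lid, 86 x 118 x 74 mm, loose, left of the bottle; origin at the middle of its underside
- timer: bystander: white digital timer, 66 x 70 x 26 mm, loose, right of the rotator; origin at the middle of its underside

How it is judged:
By the outcome, as a careful person would: the job done as asked, in the order asked, and still so for the second after the job is handed in, with the robot touching nothing.
It also fails if it takes over 64 s, if anything falls off the work surface, if the arm or the gripper's body presses on something with over 40 N, if the wrist force passes 120 N, or if a joint passes its speed limit or range.

## Working session

There is one attempt and no reset: what is moved stays moved. The work goes in short steps, Python scripts to look and compute and a tool call to move; the robot and the scene stay as the last step left them, time stands still between calls to the robot, and variables do not carry over. Pictures are saved under pics/ and viewed, at most 10 in all, crops included, and the job is handed in when it is done.

Besides the shell and the picture viewer there is one more tool, called after "Emit:" by a JSON object that holds its "op" and its "data". play_rows: Moves the arm, as the interface text tells. Its arguments: {"type":"object","properties":{"steps":{"type":"array"},"claw":{"type":"number"}},"required":["steps"]}

```bash
mkdir -p pics
cat > h.py <<'E'
import numpy as np, cv2
from plant import manip, vision, order
from scipy.spatial.transform import Rotation as R
def q2R(q): return R.from_quat([q[1],q[2],q[3],q[0]]).as_matrix()
def cam(name):
    c=vision.camera_info(name); K=np.array(c["K"])
    if name=="wrist":
        s=manip.state(); T=np.eye(4); T[:3,:3]=q2R(s["tool_rot"]); T[:3,3]=s["tool_pos"]
        T=T@np.array(c["T_tool_cam"])
    else:
        T=np.eye(4); T[:3,:3]=q2R(c["orientation"]); T[:3,3]=c["eye"]
    return K,T
def shot(name):
    K,T=cam(name); p,d=vision.grab_frame(name); return p,d,K,T
def cloud(d,K,T):
    v,u=np.mgrid[:d.shape[0],:d.shape[1]]
    P=np.stack([(u-K[0,2])/K[0,0]*d,(v-K[1,2])/K[1,1]*d,d],-1)
    return P@T[:3,:3].T+T[:3,3]
def mask(p,lo,hi):
    return cv2.inRange(cv2.cvtColor(p,cv2.COLOR_BGR2HSV),lo,hi)
ORANGE=((5,150,120),(20,255,255)); BLUE=((100,120,60),(125,255,255))
E
python3 - <<'E'
from h import *
ims=[]
for n in("scene","top"):
    p,d,K,T=shot(n); cv2.imwrite(f"pics/{n}0.png",p); np.savez(f"{n}0.npz",p=p,d=d,K=K,T=T)
    print(n,T.round(3).tolist(),(d>0).mean())
    C=cloud(d,K,T)
    for nm,c in(("o",ORANGE),("b",BLUE)):
        m=mask(p,*c); k,l,st,ce=cv2.connectedComponentsWithStats(m)
        for i in range(1,k):
            if st[i,4]>40:
                q=C[(l==i)&(d>0)]; print(nm,ce[i].round(),st[i,4],np.median(q,0).round(3))
s=manip.state();print(s)
E
```

```text
scene [[0.908, -0.266, 0.323, -0.113], [-0.418, -0.593, 0.688, -1.167], [0.008, -0.76, -0.65, 1.39], [0.0, 0.0, 0.0, 1.0]] 0.9959608843537415
o [226.  84.] 157 [0.719 1.268 0.038]
o [ 99. 106.] 68 [-0.021  0.123  0.694]
o [ 23. 115.] 53 [-0.193  0.098  0.72 ]
o [ 83. 128.] 85 [-0.064  0.012  0.7  ]
b [248. 180.] 69 [0.482 0.39  0.101]
b [273. 180.] 112 [0.474 0.114 0.307]
b [289. 214.] 102 [ 0.458 -0.019  0.264]
b [290. 249.] 77 [ 0.453 -0.046  0.136]
b [375. 275.] 645 [ 0.622 -0.284  0.175]
top [[0.024, -0.983, 0.181, 0.228], [-1.0, -0.022, 0.014, 0.092], [-0.009, -0.181, -0.983, 1.449], [0.0, 0.0, 0.0, 1.0]] 0.9959183673469387
o [ 57. 310.] 1495 [0.191 0.559 0.552]
o [104. 314.] 55 [0.18  0.45  0.553]
o [ 41. 339.] 397 [0.13  0.569 0.555]
o [154. 379.] 4790 [0.071 0.325 0.619]
o [ 80. 359.] 60 [0.093 0.49  0.552]
o [285. 378.] 61 [-0.024  0.086  0.012]
o [242. 417.] 42 [0.025 0.16  0.665]
b [34. 78.] 464 [0.924 0.967 0.043]
b [414. 164.] 731 [ 0.619 -0.282  0.173]
b [280. 199.] 140 [0.473 0.111 0.31 ]
b [245. 201.] 99 [0.487 0.213 0.225]
b [189. 207.] 121 [0.486 0.396 0.101]
b [329. 212.] 196 [ 0.459 -0.028  0.255]
{'time': 0.1, 'joint_pos': array([ 1.13699653e+00,  5.32977776e-02,  1.61414218e+00,  2.01331314e-05,
        1.47599961e+00, -1.18958268e-01]), 'joint_vel': array([-0.00143443, -0.00213483, -0.00354044,  0.00186781, -0.00301275,
        0.0008822 ]), 'joint_efforts': array([-4.72209237e-06, -3.94904459e+01, -3.71362638e+01, -2.33387764e-04,
        4.01508223e-03,  1.87868494e-06]), 'tool_pos': array([0.19327501, 0.59377987, 0.23019032]), 'tool_rot': array([-2.61626959e-04,  1.56772271e-01,  9.87634346e-01, -8.85675353e-04]), 'contact_force': array([ 0.12412873, -0.1541681 ,  0.58614404]), 'ft_torque': array([-0.01262848,  0.04412709, -0.01191039]), 'grasp_force': 0.0, 'gripper_width': 1.0029855724457069}
```

View pics/scene0.png

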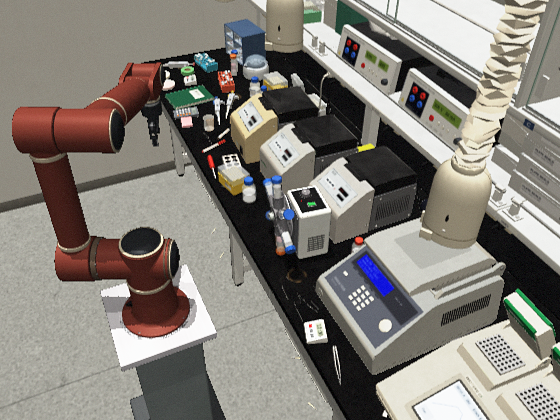

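View pics/top0.png

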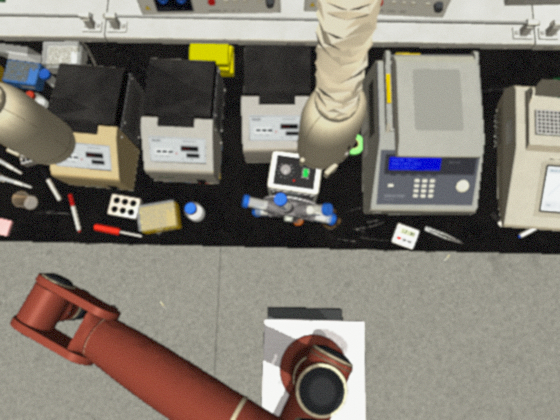

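Run:
```python
from h import *
s=np.load("scene0.npz");t=np.load("top0.npz")
a=cv2.resize(s["p"][160:270,235:345],None,fx=5,fy=5,interpolation=cv2.INTER_CUBIC)
b=cv2.resize(t["p"][150:250,230:345],None,fx=2.2,fy=2.2)
c=np.zeros((550,800,3),np.uint8); c[:,:550]=a; c[:b.shape[0],550:550+min(250,b.shape[1])]=b[:,:250]
cv2.imwrite("pics/crop.png",c)
C=cloud(s["d"],s["K"],s["T"]); Ct=cloud(t["d"],t["K"],t["T"])
# white drive unit top
for X in(C,Ct):
    m=(abs(X[...,2]-.211)<.004)&(X[...,0]>.45)&(X[...,0]<.72)&(X[...,1]>-.05)&(X[...,1]<.22)
    q=X[m][:,:2].astype(np.float32); print(len(q),cv2.minAreaRect(q), np.median(q,0))
# orangish pixels near wheel in scene
h=cv2.cvtColor(s["p"],cv2.COLOR_BGR2HSV)
for y in range(240,262,2):print(y,[(x,*h[y,x],*C[y,x].round(3)) for x in range(270,296) if 4<h[y,x,0]<22 and h[y,x,1]>120 and h[y,x,2]>70][:4])
```

```text
578 ((0.5465994477272034, 0.09721896797418594), (0.20085451006889343, 0.18151737749576569), 81.82170867919922) [0.5598464  0.06393035]
1273 ((0.5444798469543457, 0.10778795182704926), (0.20662803947925568, 0.1818058043718338), 81.67716979980469) [0.55451393 0.08623092]
240 []
242 []
244 []
246 []
248 [(276, np.uint8(10), np.uint8(168), np.uint8(94), np.float64(0.469), np.float64(0.098), np.float64(0.004))]
250 [(276, np.uint8(10), np.uint8(198), np.uint8(142), np.float64(0.456), np.float64(0.07), np.float64(0.024)), (277, np.uint8(12), np.uint8(131), np.uint8(160), np.float64(0.452), np.float64(0.053), np.float64(0.042)), (283, np.uint8(12), np.uint8(133), np.uint8(148), np.float64(0.471), np.float64(0.044), np.float64(0.042))]
252 [(276, np.uint8(10), np.uint8(205), np.uint8(138), np.float64(0.45), np.float64(0.057), np.float64(0.028)), (277, np.uint8(10), np.uint8(223), np.uint8(159), np.float64(0.453), np.float64(0.054), np.float64(0.031)), (278, np.uint8(9), np.uint8(200), np.uint8(148), np.float64(0.454), np.float64(0.048), np.float64(0.035)), (279, np.uint8(11), np.uint8(205), np.uint8(200), np.float64(0.458), np.float64(0.049), np.float64(0.033))]
254 [(277, np.uint8(11), np.uint8(201), np.uint8(81), np.float64(0.448), np.float64(0.043), np.float64(0.033)), (278, np.uint8(10), np.uint8(213), np.uint8(120), np.float64(0.453), np.float64(0.047), np.float64(0.027)), (279, np.uint8(9), np.uint8(202), np.uint8(140), np.float64(0.458), np.float64(0.048), np.float64(0.024)), (280, np.uint8(10), np.uint8(217), np.uint8(147), np.float64(0.46), np.float64(0.045), np.float64(0.026))]
256 []
258 []
260 []
```

View pics/crop.png

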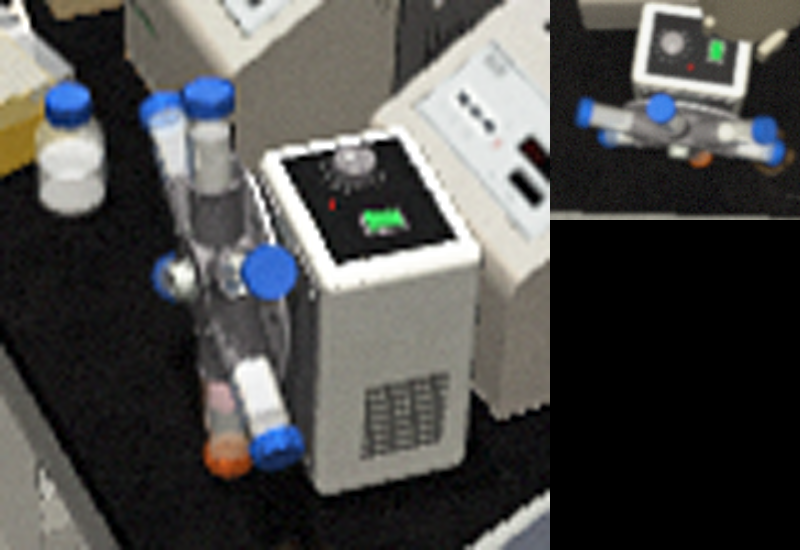

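```bash
cat >> h.py <<'E'
def plan(target,ydeg,note="",pose=None):
    """shift(mm)/turn(deg) in tool axes to TCP target, tool down, tool y at ydeg clockwise from world y"""
    s=manip.state(); Rm=q2R(s["tool_rot"]); p=np.array(s["tool_pos"])
    if pose: p,Rm=pose
    a=np.radians(ydeg); y=np.array([np.sin(a),np.cos(a),0]); z=np.array([0,0,-1.]); x=np.cross(y,z)
    G=np.stack([x,y,z],1)
    print(note,((Rm.T@(np.array(target)-p))*1000).round(1),np.degrees(R.from_matrix(Rm.T@G).as_rotvec()).round(2))
E
python3 - <<'E'
from h import *
print(np.array(vision.camera_info("wrist")["T_tool_cam"]).round(3),vision.camera_info("wrist")["K"])
plan([.44,.09,.46],7.5)
E
```

```text
[[-0.    -0.95  -0.312  0.082]
 [ 1.    -0.    -0.001 -0.   ]
 [ 0.001 -0.312  0.95  -0.143]
 [ 0.     0.     0.     1.   ]] [[315.79912018   0.         273.33331863]
 [  0.         315.79912018 214.00826336]
 [  0.           0.           1.        ]]
 [-390.5 -403.  -229.2] [ -0.1   -0.02 -10.54]
```

Emit:
{"op": "play_rows", "data": {"steps": [[[-390, -403, -229, 0, 0, -10.5], [-390, -403, -229, 0, 0, -10.5], [-390, -403, -229, 0, 0, -10.5], [-390, -403, -229, 0, 0, -10.5], [-390, -403, -229, 0, 0, -10.5], [-390, -403, -229, 0, 0, -10.5], [-390, -403, -229, 0, 0, -10.5], [-390, -403, -229, 0, 0, -10.5], [-390, -403, -229, 0, 0, -10.5], [-390, -403, -229, 0, 0, -10.5], [-390, -403, -229, 0, 0, -10.5], [-390, -403, -229, 0, 0, -10.5]]], "claw": -1}}

```text
time: 1.1
tool_pos: [0.3967, 0.1765, 0.4208]
tool_rot: [0.0, 0.066, 0.998, 0.0]
contact_force: [0.8, -0.3, -0.3]
gripper_width: -0.002
grasp_force: 0.0
```

Run:
```python
from h import *
print(manip.state()["tool_pos"]);plan([.44,.09,.46],7.5)
```

```text
[0.39670414 0.17649526 0.42076018]
 [-54.2 -80.1 -39.2] [ 0.    0.   -0.02]
```

Emit:
{"op": "play_rows", "data": {"steps": [[[-54, -80, -40, 0, 0, 0], [-54, -80, -40, 0, 0, 0], [-54, -80, -40, 0, 0, 0], [-54, -80, -40, 0, 0, 0], [-54, -80, -40, 0, 0, 0], [-54, -80, -40, 0, 0, 0]]]}}

```text
time: 1.6
tool_pos: [0.4393, 0.0924, 0.4594]
tool_rot: [-0.001, 0.065, 0.998, 0.0]
contact_force: [-0.0, 1.0, 0.4]
gripper_width: 0.001
grasp_force: 0.0
```

Run:
```python
from h import *
p,d,K,T=shot("wrist"); cv2.imwrite("pics/w1.png",p); np.savez("w1.npz",p=p,d=d,K=K,T=T)
print(manip.state()["tool_pos"])
C=cloud(d,K,T)
for nm,c in(("o",ORANGE),("b",BLUE)):
    m=mask(p,*c); k,l,st,ce=cv2.connectedComponentsWithStats(m)
    for i in range(1,k):
        if st[i,4]>60:
            q=C[(l==i)&(d>0)]; print(nm,ce[i].round(),st[i,4],np.median(q,0).round(3))
m=(abs(C[...,2]-.211)<.005)&(d>0)&(C[...,0]>.48)
k,l,st,ce=cv2.connectedComponentsWithStats(m.astype(np.uint8))
i=1+st[1:,4].argmax(); q=C[l==i][:,:2].astype(np.float32); print(cv2.minAreaRect(q),len(q))
```

```text
[0.43909686 0.09277767 0.45934364]
o [217. 310.] 139 [ 0.706 -0.052  0.082]
b [462. 166.] 483 [0.481 0.39  0.102]
b [338. 177.] 102 [0.477 0.196 0.091]
b [183. 208.] 839 [ 0.455 -0.016  0.265]
b [372. 203.] 346 [0.482 0.209 0.228]
b [296. 228.] 918 [0.47  0.111 0.31 ]
b [ 55. 315.] 2452 [ 0.62  -0.283  0.174]
((0.5763939023017883, 0.07268303632736206), (0.14653120934963226, 0.11109169572591782), 82.9142837524414) 4270
```

View pics/w1.png

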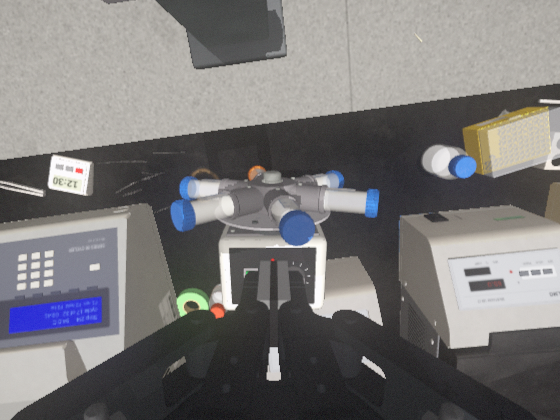

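Emit:
{"op": "play_rows", "data": {"steps": [[[-30, -40, 0, 0, 0, 0], [-30, -80, 0, 0, 0, 0], [-30, -115, 20, 0, 0, 0], [-30, -150, 50, 0, 0, 0], [-30, -150, 85, 0, 0, 0], [-30, -150, 120, 0, 0, 0], [-30, -150, 150, 0, 0, 0], [-30, -150, 180, 0, 0, 0], [-30, -150, 205, 0, 0, 0], [-30, -150, 223, 0, 0, 0], [-30, -150, 223, 0, 0, 0], [-30, -150, 223, 0, 0, 0]]]}}

```text
time: 2.65
tool_pos: [0.4489, -0.0593, 0.236]
tool_rot: [-0.001, 0.065, 0.998, 0.0]
contact_force: [0.1, -0.6, 0.9]
gripper_width: 0.0
grasp_force: 0.0
```

Run:
```python
from h import *
O=np.array([.470,.086]);a=np.radians(7.1);s=manip.state();r=s["tool_pos"][:2]-O
print("x",r@[np.cos(a),-np.sin(a)],"Y",r@[np.sin(a),np.cos(a)],"Z",s["tool_pos"][2],s["contact_force"])
p,d,K,T=shot("wrist"); cv2.imwrite("pics/w2.png",p)
```

```text
x -0.0030138814400274263 Y -0.1468394743155007 Z 0.23603388281214507 [ 0.11331706 -0.64978849  0.88175245]
```

View pics/w2.png

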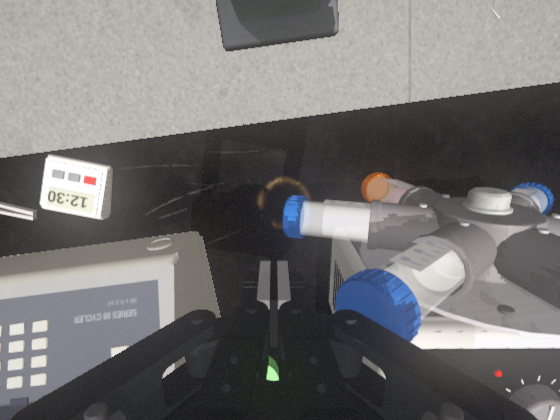

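Emit:
{"op": "play_rows", "data": {"steps": [[[0, 8, 0, 0, 0, 0], [0, 15, 0, 0, 0, 0], [0, 23, -7, 0, 0, 0], [0, 31, -14, 0, 0, 0], [0, 40, -19, 0, 0, 0], [0, 49, -24, 0, 0, 0], [0, 60, -29, 0, 0, 0], [0, 70, -34, 0, 0, 0], [0, 82, -38, 0, 0, 0], [0, 94, -42, 0, 0, 0], [0, 106, -46, 0, 0, 0], [0, 118, -48, 0, 0, 0]]]}}

```text
time: 3.7
tool_pos: [0.4658, 0.057, 0.2874]
tool_rot: [0.001, 0.066, 0.998, -0.001]
contact_force: [0.6, -3.6, 1.1]
gripper_width: -0.002
grasp_force: 1.4
```

```bash
cat >> h.py <<'E'
O=np.array([.470,.086]);A=np.radians(7.1)
def rot(): 
    s=manip.state();r=s["tool_pos"][:2]-O
    print("x",round(r@[np.cos(A),-np.sin(A)],4),"Y",round(r@[np.sin(A),np.cos(A)],4),"Z",round(s["tool_pos"][2],4),s["contact_force"].round(1))
def caps(name,save=None):
    p,d,K,T=shot(name); C=cloud(d,K,T)
    if save: cv2.imwrite(f"pics/{save}.png",p)
    for nm,c in(("o",ORANGE),("b",BLUE)):
        m=mask(p,*c); k,l,st,ce=cv2.connectedComponentsWithStats(m)
        for i in range(1,k):
            if st[i,4]>40:
                q=np.median(C[(l==i)&(d>0)],0); r=q[:2]-O; x=r@[np.cos(A),-np.sin(A)];y=r@[np.sin(A),np.cos(A)]
                if abs(x)<.05 and abs(y)<.17: print(nm,ce[i].round(),st[i,4],"x",x.round(3),"Y",y.round(3),"Z",q[2].round(3),"theta",np.degrees(np.arctan2(-y,q[2]-.17)).round(1))
E
python3 - <<'E'
from h import *
rot(); caps("wrist","w3"); caps("top")
E
```

```text
x -0.0006 Y -0.0293 Z 0.2874 [ 0.6 -3.6  1.1]
o [174. 187.] 310 x -0.006 Y -0.135 Z 0.11 theta 114.0
b [294. 169.] 97 x -0.011 Y -0.005 Z 0.029 theta 177.9
b [421. 185.] 283 x -0.005 Y 0.124 Z 0.112 theta -115.1
b [501. 239.] 1453 x -0.005 Y 0.111 Z 0.25 theta -54.5
b [142. 243.] 1447 x -0.005 Y -0.111 Z 0.251 theta 53.8
b [342. 291.] 3339 x -0.009 Y -0.0 Z 0.313 theta 0.1
o [281. 164.] 61 x 0.007 Y 0.019 Z 0.608 theta -2.5
o [300. 168.] 181 x 0.004 Y -0.011 Z 0.605 theta 1.5
o [304. 185.] 320 x -0.025 Y -0.03 Z 0.599 theta 4.0
o [334. 222.] 43 x -0.001 Y -0.14 Z 0.111 theta 113.1
b [248. 202.] 160 x -0.001 Y 0.121 Z 0.236 theta -61.4
```

Emit:
{"op": "play_rows", "data": {"steps": [[[0, 10, 0, 0, 0, 0], [0, 21, 1, 0, 0, 0], [0, 31, 2, 0, 0, 0], [0, 41, 4, 0, 0, 0], [0, 51, 6, 0, 0, 0], [0, 61, 9, 0, 0, 0], [0, 70, 14, 0, 0, 0], [0, 79, 19, 0, 0, 0], [0, 87, 25, 0, 0, 0], [0, 95, 31, 0, 0, 0], [0, 102, 38, 0, 0, 0], [0, 102, 38, 0, 0, 0]]]}}

```text
time: 4.8
tool_pos: [0.4779, 0.1586, 0.2451]
tool_rot: [-0.001, 0.065, 0.998, 0.0]
contact_force: [0.1, 0.6, 0.1]
gripper_width: 0.001
grasp_force: 0.1
```

Run:
```python
from h import *
rot(); caps("wrist","w4")
```

```text
x -0.0011 Y 0.073 Z 0.2451 [0.1 0.6 0.1]
b [228. 180.] 176 x -0.011 Y 0.023 Z 0.035 theta -170.3
b [ 75. 196.] 303 x -0.008 Y -0.116 Z 0.101 theta 120.9
b [337. 205.] 580 x -0.004 Y 0.128 Z 0.128 theta -108.2
b [346. 282.] 2956 x -0.007 Y 0.106 Z 0.259 theta -50.1
b [ 30. 365.] 5574 x -0.008 Y -0.003 Z 0.31 theta 1.2
```

Emit:
{"op": "play_rows", "data": {"steps": [[[0, 0, -35, 0, 0, 0], [0, 0, -70, 0, 0, 0], [0, 0, -100, 0, 0, 0], [0, -20, -112, 0, 0, 0], [0, -50, -112, 0, 0, 0], [0, -85, -112, 0, 0, 0], [0, -120, -112, 0, 0, 0], [0, -143, -112, 0, 0, 0], [0, -143, -105, 0, 0, 0], [0, -143, -80, 0, 0, 0], [0, -143, -50, 0, 0, 0], [0, -143, -33, 0, 0, 0]]]}}

```text
time: 5.85
tool_pos: [0.4586, 0.016, 0.2763]
tool_rot: [-0.002, 0.066, 0.998, 0.0]
contact_force: [0.3, 0.1, -1.4]
gripper_width: 0.001
grasp_force: 0.0
```

Run:
```python
from h import *
rot(); caps("wrist","w5")
```

```text
x -0.0027 Y -0.0709 Z 0.2763 [ 0.3  0.1 -1.4]
o [176. 248.] 1435 x -0.005 Y -0.131 Z 0.244 theta 60.5
b [338. 174.] 111 x -0.011 Y 0.009 Z 0.031 theta -176.4
b [230. 188.] 250 x -0.009 Y -0.117 Z 0.102 theta 120.2
b [479. 194.] 368 x -0.006 Y 0.128 Z 0.128 theta -108.4
b [415. 312.] 4587 x -0.008 Y -0.014 Z 0.312 theta 5.6
```

Emit:
{"op": "play_rows", "data": {"steps": [[[0, 12, -3, 0, 0, 0], [0, 27, -6, 0, 0, 0], [0, 42, -8, 0, 0, 0], [0, 53, -9, 0, 0, 0], [0, 63, -10, 0, 0, 0], [0, 73, -9, 0, 0, 0], [0, 83, -8, 0, 0, 0], [0, 93, -5, 0, 0, 0], [0, 103, -2, 0, 0, 0], [0, 121, 8, 0, 0, 0], [0, 137, 20, 0, 0, 0], [0, 137, 20, 0, 0, 0]]]}}

```text
time: 6.9
tool_pos: [0.477, 0.154, 0.2578]
tool_rot: [-0.002, 0.064, 0.998, 0.001]
contact_force: [0.1, -0.8, 0.1]
gripper_width: 0.004
grasp_force: 0.0
```

Run:
```python
from h import *
rot(); caps("wrist","w6")
```

```text
x -0.0014 Y 0.0683 Z 0.2578 [ 0.1 -0.8  0.1]
o [ 17. 369.] 3046 x -0.003 Y -0.016 Z 0.318 theta 6.0
b [245. 178.] 167 x -0.01 Y 0.038 Z 0.039 theta -163.9
b [102. 189.] 219 x -0.01 Y -0.108 Z 0.089 theta 127.0
b [347. 207.] 610 x -0.004 Y 0.132 Z 0.142 theta -101.8
b [336. 282.] 3247 x -0.006 Y 0.097 Z 0.269 theta -44.4
```

View pics/w6.png

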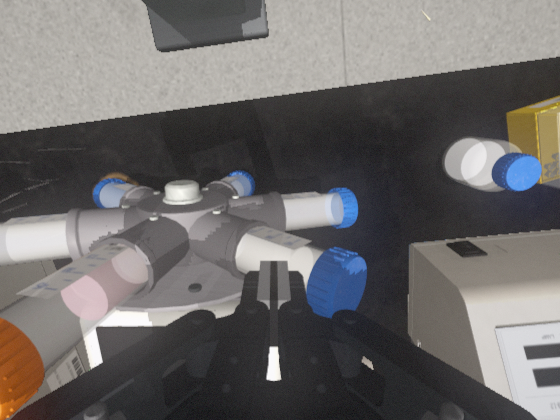

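Emit:
{"op": "play_rows", "data": {"steps": [[[0, 4, 4, 0, 0, 0], [0, 7, 8, 0, 0, 0], [0, 10, 12, 0, 0, 0], [0, 12, 16, 0, 0, 0], [0, 12, 16, 0, 0, 0], [0, 12, 16, 0, 0, 0]]]}}

```text
time: 7.45
tool_pos: [0.4794, 0.1632, 0.2441]
tool_rot: [0.0, 0.066, 0.998, -0.0]
contact_force: [0.7, -0.1, 1.3]
gripper_width: 0.003
grasp_force: 0.5
```

Run:
```python
from h import *
rot(); caps("wrist"); caps("top"); caps("scene")
```

```text
x -0.0002 Y 0.0778 Z 0.2441 [ 0.7 -0.1  1.3]
o [ 15. 387.] 1744 x -0.008 Y 0.005 Z 0.317 theta -1.8
b [220. 179.] 178 x -0.011 Y 0.019 Z 0.035 theta -172.0
b [ 65. 196.] 333 x -0.008 Y -0.119 Z 0.104 theta 119.2
b [329. 203.] 559 x -0.004 Y 0.127 Z 0.124 theta -109.9
b [340. 279.] 2990 x -0.006 Y 0.109 Z 0.256 theta -51.6
o [278. 172.] 131 x -0.0 Y 0.028 Z 0.566 theta -4.0
o [250. 174.] 747 x -0.01 Y 0.085 Z 0.559 theta -12.4
o [294. 200.] 150 x 0.001 Y -0.012 Z 0.325 theta 4.3
b [247. 206.] 83 x -0.009 Y 0.123 Z 0.128 theta -108.9
b [332. 215.] 160 x 0.001 Y -0.122 Z 0.225 theta 65.7
o [279. 182.] 83 x -0.0 Y -0.015 Z 0.325 theta 5.4
b [290. 225.] 102 x 0.0 Y -0.126 Z 0.235 theta 62.8
b [288. 252.] 50 x -0.002 Y -0.12 Z 0.108 theta 117.4
```

Emit:
{"op": "play_rows", "data": {"steps": [[[0, 2, 3, 0, 0, 0], [0, 4, 6, 0, 0, 0], [0, 5, 9, 0, 0, 0], [0, 5, 9, 0, 0, 0], [0, 5, 9, 0, 0, 0]]]}}

```text
time: 8.02
tool_pos: [0.4799, 0.1684, 0.2349]
tool_rot: [-0.0, 0.066, 0.998, -0.0]
contact_force: [0.2, -1.3, 0.8]
gripper_width: 0.002
grasp_force: 0.5
```

Emit:
{"op": "play_rows", "data": {"steps": [[[0, 0, -35, 0, 0, 0], [0, 0, -70, 0, 0, 0], [0, 0, -105, 0, 0, 0], [0, 0, -140, 0, 0, 0], [20, -20, -160, 0, 0, 0], [40, -50, -190, 0, 0, 0], [40, -80, -200, 0, 0, 0], [40, -80, -200, 0, 0, 0], [40, -80, -200, 0, 0, 0]]]}}

```text
time: 8.77
tool_pos: [0.4298, 0.0933, 0.4361]
tool_rot: [0.001, 0.067, 0.998, 0.0]
contact_force: [-0.1, 1.2, 0.4]
gripper_width: -0.001
grasp_force: 0.0
```

Run:
```python
from h import *
rot(); caps("wrist","w7"); caps("wrist")
```

```text
x -0.0408 Y 0.0022 Z 0.4361 [-0.1  1.2  0.4]
o [276. 250.] 768 x -0.006 Y 0.004 Z 0.326 theta -1.6
b [270. 177.] 49 x -0.012 Y -0.006 Z 0.033 theta 177.7
b [352. 189.] 156 x -0.005 Y 0.122 Z 0.112 theta -115.5
b [190. 192.] 153 x -0.006 Y -0.125 Z 0.118 theta 112.6
b [375. 220.] 512 x -0.004 Y 0.114 Z 0.247 theta -56.1
b [171. 224.] 548 x -0.003 Y -0.111 Z 0.252 theta 53.6
o [275. 250.] 779 x -0.006 Y 0.004 Z 0.326 theta -1.4
b [269. 178.] 51 x -0.011 Y -0.005 Z 0.032 theta 177.8
b [351. 190.] 159 x -0.004 Y 0.122 Z 0.112 theta -115.5
b [190. 193.] 159 x -0.005 Y -0.125 Z 0.118 theta 112.5
b [374. 221.] 526 x -0.004 Y 0.114 Z 0.247 theta -56.1
b [170. 225.] 553 x -0.004 Y -0.111 Z 0.252 theta 53.6
```

View pics/w7.png

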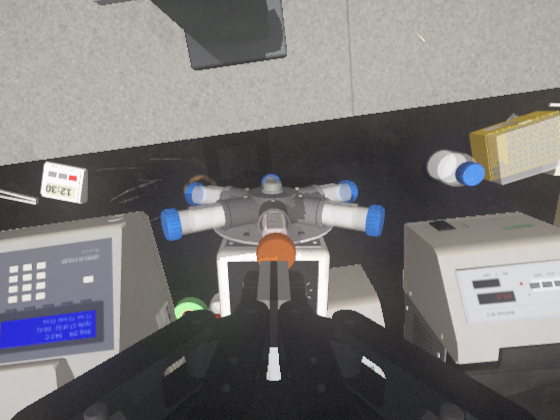

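Emit:
{"op": "play_rows", "data": {"steps": [[[-38, 30, 0, 0, 0, 0], [-38, 55, 0, 0, 0, 0], [-38, 55, 40, 0, 0, 0], [-38, 55, 75, 0, 0, 0], [-38, 55, 110, 0, 0, 0], [-38, 55, 136, 0, 0, 0], [-38, 55, 136, 0, 0, 0], [-38, 55, 136, 0, 0, 0]]]}}

```text
time: 9.53
tool_pos: [0.4734, 0.1444, 0.2964]
tool_rot: [-0.003, 0.065, 0.998, -0.001]
contact_force: [0.4, 0.6, -0.1]
gripper_width: -0.001
grasp_force: 0.0
```

Run:
```python
from h import *
rot()
```

```text
x -0.0038 Y 0.0584 Z 0.2964 [ 0.4  0.6 -0.1]
```

Emit:
{"op": "play_rows", "data": {"steps": [[[0, -10, 0, 0, 0, 0], [0, -18, 0, 0, 0, 0], [0, -23, 0, 0, 0, 0], [0, -26, 0, 0, 0, 0], [0, -28, 0, 0, 0, 0], [0, -29, 0, 0, 0, 0], [0, -29, 0, 0, 0, 0], [0, -29, 0, 0, 0, 0]]]}}

```text
time: 10.2
tool_pos: [0.471, 0.1149, 0.2995]
tool_rot: [0.0, 0.066, 0.998, -0.0]
contact_force: [0.4, 0.3, 1.0]
gripper_width: -0.003
grasp_force: 0.6
```

Run:
```python
from h import *
rot(); caps("wrist")
```

```text
x -0.0026 Y 0.0288 Z 0.2995 [0.4 0.3 1. ]
o [203. 293.] 3087 x -0.01 Y -0.001 Z 0.326 theta 0.4
b [257. 170.] 85 x -0.013 Y 0.009 Z 0.031 theta -176.3
b [134. 187.] 261 x -0.007 Y -0.123 Z 0.113 theta 114.9
b [363. 187.] 324 x -0.005 Y 0.124 Z 0.117 theta -113.1
b [399. 237.] 1415 x -0.005 Y 0.111 Z 0.252 theta -53.6
b [ 63. 238.] 1276 x -0.005 Y -0.112 Z 0.249 theta 54.9
```

Emit:
{"op": "play_rows", "data": {"steps": [[[0, 12, 0, 0, 0, 0], [0, 15, -15, 0, 0, 0], [0, 15, -45, 0, 0, 0], [0, 15, -65, 0, 0, 0], [0, 0, -65, 0, 0, 0], [0, -20, -65, 0, 0, 0], [0, -29, -65, 0, 0, 0], [0, -29, -55, 0, 0, 0], [0, -29, -45, 0, 0, 0], [0, -29, -37, 0, 0, 0], [0, -29, -37, 0, 0, 0], [0, -29, -37, 0, 0, 0]]]}}

```text
time: 11.25
tool_pos: [0.4666, 0.0868, 0.3346]
tool_rot: [-0.002, 0.065, 0.998, -0.0]
contact_force: [0.2, 1.2, 1.3]
gripper_width: -0.001
grasp_force: 0.0
```

Run:
```python
from h import *
rot(); caps("wrist")
```

```text
x -0.0035 Y 0.0004 Z 0.3346 [0.2 1.2 1.3]
o [266. 256.] 1394 x -0.012 Y -0.004 Z 0.326 theta 1.6
b [276. 164.] 49 x -0.014 Y 0.005 Z 0.032 theta -178.0
b [379. 181.] 242 x -0.006 Y 0.124 Z 0.117 theta -113.1
b [170. 181.] 209 x -0.007 Y -0.123 Z 0.113 theta 114.8
b [128. 222.] 910 x -0.004 Y -0.112 Z 0.249 theta 55.0
b [418. 222.] 1026 x -0.004 Y 0.11 Z 0.252 theta -53.4
```

Centred over the cap; press slowly.

Emit:
{"op": "play_rows", "data": {"steps": [[[0, 0, 4, 0, 0, 0], [0, 0, 8, 0, 0, 0], [0, 0, 10, 0, 0, 0], [0, 0, 12, 0, 0, 0], [0, 0, 14, 0, 0, 0], [0, 0, 16, 0, 0, 0], [0, 0, 18, 0, 0, 0], [0, 0, 20, 0, 0, 0], [0, 0, 20, 0, 0, 0]]]}}

```text
time: 12.05
tool_pos: [0.4672, 0.0865, 0.3179]
tool_rot: [0.001, 0.066, 0.998, 0.0]
contact_force: [-2.2, 0.4, 4.7]
gripper_width: -0.0
grasp_force: 2.2
```

Emit:
{"op": "play_rows", "data": {"steps": [[[0, 0, 1, 0, 0, 0], [0, 0, 2, 0, 0, 0], [0, 0, 3, 0, 0, 0], [0, 0, 4, 0, 0, 0], [0, 0, 5, 0, 0, 0], [0, 0, 5, 0, 0, 0]]]}}

```text
time: 12.55
tool_pos: [0.4673, 0.0865, 0.3131]
tool_rot: [0.001, 0.066, 0.998, 0.0]
contact_force: [-2.6, 1.2, 5.5]
gripper_width: -0.005
grasp_force: 2.7
```

Emit:
{"op": "play_rows", "data": {"steps": [[[0, 0, 0.5, 0, 0, 0], [0, 0, 1, 0, 0, 0], [0, 0, 1.5, 0, 0, 0], [0, 0, 2, 0, 0, 0], [0, 0, 2, 0, 0, 0]]]}}

```text
time: 12.97
tool_pos: [0.4673, 0.0866, 0.3125]
tool_rot: [0.001, 0.066, 0.998, 0.001]
contact_force: [-4.5, 0.9, 10.4]
gripper_width: 0.002
grasp_force: 4.9
```

Emit:
{"op": "play_rows", "data": {"steps": [[[0, 0, 1, 0, 0, 0], [0, 0, 2, 0, 0, 0], [0, 0, 3, 0, 0, 0], [0, 0, 3, 0, 0, 0]]]}}

```text
time: 13.3
tool_pos: [0.4676, 0.0866, 0.3124]
tool_rot: [0.002, 0.066, 0.998, 0.001]
contact_force: [-8.2, 0.6, 18.5]
gripper_width: 0.006
grasp_force: 9.2
```

Bottomed out (force up, no travel). Retract and check.

Emit:
{"op": "play_rows", "data": {"steps": [[[0, 0, -5, 0, 0, 0], [0, 0, -15, 0, 0, 0], [0, 0, -40, 0, 0, 0], [10, 0, -75, 0, 0, 0], [35, 0, -110, 0, 0, 0], [40, 0, -125, 0, 0, 0], [40, 0, -125, 0, 0, 0], [40, 0, -125, 0, 0, 0]]]}}

```text
time: 13.97
tool_pos: [0.4277, 0.0915, 0.4326]
tool_rot: [0.001, 0.066, 0.998, 0.0]
contact_force: [1.2, -1.4, -0.3]
gripper_width: 0.002
grasp_force: 0.0
```

Run:
```python
from h import *
rot(); caps("wrist","w8")
```

```text
x -0.0426 Y 0.0003 Z 0.4326 [ 1.2 -1.4 -0.3]
o [271. 247.] 889 x -0.005 Y -0.002 Z 0.313 theta 0.9
b [275. 178.] 53 x -0.011 Y 0.005 Z 0.032 theta -178.1
b [193. 193.] 152 x -0.005 Y -0.123 Z 0.113 theta 114.9
b [356. 192.] 172 x -0.004 Y 0.124 Z 0.117 theta -113.3
b [171. 225.] 513 x -0.004 Y -0.114 Z 0.248 theta 55.6
b [376. 224.] 557 x -0.004 Y 0.112 Z 0.251 theta -54.0
```

View pics/w8.png

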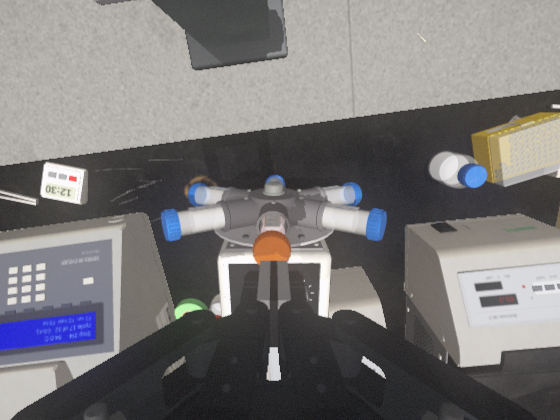

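The picture shows the orange cap at (271, 247), straight up within about 1°, at the height of a seated tube. The bottle, tip box and timer are where they stood.

```bash
python3 -c "
from plant import order
print(order.job_done())"
```

```text
the job is handed in; nothing more can be done
None
```

The orange-capped tube points straight up to within about 1° and is pressed fully home, its cap measuring 313 mm above the bench against 312 mm nominal; the bottle, tip box and timer were not touched, and the job was handed in at about 14 s.

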